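Top up the reagent carousel

TASK

The reagent carousel on the bench has two empty cells hidden somewhere under its deck. Turn its knob click by click to bring each empty cell under the loading port, and load the two spare amber bottles with the blue labels, one in each empty cell, gently set down and standing upright on the cell floor. Never force a bottle down on a cell that is already filled, and leave the other bottles and jars on the bench standing where they are.

Things in the scene. Friction and masses are not known exactly. Their poses are not given: they have to be found in the camera images.
- carousel: Reagent carousel, fixed to the bench: square light-grey housing 250 x 250 x 152 mm; its top is a dark deck 6 mm thick. Origin at the centre of its underside, on the rotor's axis; z up; its -x side faces the robot and has the loading port. Under it a rotor has four cells, 90 degrees apart on a circle of 76 mm radius: two hold a bottle like the spares, fixed in; the other two are empty.
- port (a point): Centre of the rectangular loading port in the deck, at the deck's top face (152 mm above the bench): an opening 72 mm along the carousel's x, 116 mm along its y. With the rotor in a click one cell stands centred below it; its content can only be seen or felt through here: in a filled cell the bottle's white cap top is 10 mm below this point, in an empty one nothing down to the floor.
- cell_floor (a point): The point on the cell floor right below the port, 132 mm under the deck's top face and 20 mm above the bench (it stays under the port when the rotor turns). Each cell is a flared round cup 19 mm deep, 67 mm wide inside at the floor and 75 mm at its mouth.
- knob (a point): Point on the rotor's axis, 180 mm above the bench, at the height to grip the knob: a black wing knob whose upright bar is 50 mm long, 16 mm thick (grip across this) and reaches from 157 to 193 mm above the bench, over a flat round collar 48 mm wide. It turns with the rotor. Nothing else stands above the deck.
- rotor (a joint): Angle of rotor and knob in the carousel's frame, rad, growing counter-clockwise seen from above. It clicks at every whole quarter turn (0, pi/2, pi ..): turned past half-way and let go, it snaps on to the next; about 0.15 N m takes it out of a click. The knob bar lies at this angle from the carousel's x axis. It may still swing into a click at the start.
- spare_1: A spare: capped amber glass bottle with a blue label, 59 mm diameter, 122 mm tall, 0.2 to 0.35 kg, standing on the bench. Origin at the centre of its underside, z up to the cap. Its white cap, 37 mm in diameter, takes the top 24 mm: grip it by the cap from above.
- spare_2: The other spare, just like the first; origin likewise.
- orange_bottle: Another reagent, not to be used: amber bottle with an orange label, 60 mm diameter, 124 mm tall. Origin at the centre of its underside.
- staining_jar: Violet staining jar with a grey cap, 57 mm diameter, 110 mm tall, a bystander. Origin at the centre of its underside.
- red_stain: Small red dropper bottle, 37 mm diameter, 98 mm tall, a bystander at the back. Origin at the centre of its underside.

How it is judged:
On the way:
1. one of the spares stands in an empty cell, let go (((z of spare_1 in the frame of carousel between 0.012 and 0.026 m and horizontal distance between spare_1 and knob between 0.066 and 0.086 m and angle between spare_1's own z axis and vertical below 0.1 rad and contact force between spare_1 and the arm below 0.05 N and contact force between spare_1 and the fingers below 0.05 N) or (z of spare_2 in the frame of carousel between 0.012 and 0.026 m and horizontal distance between spare_2 and knob between 0.066 and 0.086 m and angle between spare_2's own z axis and vertical below 0.1 rad and contact force between spare_2 and the arm below 0.05 N and contact force between spare_2 and the fingers below 0.05 N))), for 0.2 s.
At the end, for the whole second after the job is handed in: Both spares stand on a cell floor (underside 12 to 26 mm above the bench, 66 to 86 mm from the rotor's axis), upright within 0.1 rad, released and at rest, the rotor at rest (under 0.05 rad/s); orange-labelled bottle, staining jar and red dropper bottle upright within 0.15 rad (z of spare_1 in the frame of carousel between 0.012 and 0.026 m and horizontal distance between spare_1 and knob between 0.066 and 0.086 m and angle between each of spare_1, spare_2's own z axis and vertical below 0.1 rad and contact force between each of spare_1, spare_2 and the arm below 0.05 N and contact force between each of spare_1, spare_2 and the fingers below 0.05 N and z of spare_2 in the frame of carousel between 0.012 and 0.026 m and horizontal distance between spare_2 and knob between 0.066 and 0.086 m and linear speed of each of spare_1, spare_2 below 0.02 m/s and velocity of joint rotor between -0.05 and 0.05 rad/s and angle between each of orange_bottle, staining_jar, red_stain's own z axis and vertical below 0.15 rad); the robot touches nothing.
It fails at once if a spare is dropped, jammed or pressed on the carousel or on a bottle in it with more than 90 N (contact force between any of spare_1, spare_2 and carousel above 90 N).
It fails at once if a spare is tipped by more than 0.7 rad (angle between any of spare_1, spare_2's own z axis and vertical above 0.7 rad).
It fails at once if the orange-labelled bottle, the staining jar or the red dropper bottle is moved by more than 30 mm (distance of any of orange_bottle, staining_jar, red_stain from where it was at the start of the episode above 0.03 m).
It also fails if it takes over 72 s, if anything falls off the work surface, if the arm or the gripper's body presses on something with over 40 N, if the wrist force passes 120 N, or if a joint passes its speed limit or range.

ROBOT

A 6-joint arm with a two-finger parallel gripper is mounted at the origin on a cart in front of the work surface, level with it; the furniture and walls round the work are solid. World frame = base frame: x ahead of the robot, y to its left, z up, the work surface at z = 0. Lengths are in m, angles in rad, forces in N, time in s.
With the tool pointing down it reaches from about 0.3 to 0.85 m from the base axis. Payload 5.4 kg.
Tool frame: the origin (TCP) lies midway between the tips of the shut fingers; the grasp point (between the pads) lies robot.grasp_offset behind it (robot.grasp_offset is the distance from the TCP to the grasp point, in m); z points along the fingers, y is the line along which they close (so a half turn about z gives the same grasp; the last joint's range is limited). The gripper opens to 85 mm and grips with 20 to 120 N. Pads are 22 mm wide; open, the fingers measure 114 mm over their backs; the gripper's body (76 mm by 85 mm) begins 54 mm behind the grasp point. The pads swing forward as they close: fully open they stand 13 mm farther back than shut.
Start: joints at [-1.41, 0.158, 1.597, -0, 1.386, -0.21], TCP at [0.208, -0.536, 0.231] pointing down, gripper open.
Joint ranges: [-2.91, 2.91], [-0.94, 2.29], [0.18, 2.7], [-1.29, 4.43], [0.17, 2.64], [-3, 3]. Speed limits (rad/s): [2.57, 2.57, 3.14, 3.14, 3.14, 3.14].

INTERFACE

Orientations are given as a 3x3 rotation matrix whose columns are the frame's x, y, z axes.
In Python, from station import robot gives the robot as it stands.
- The arm moves only by the shell command python3 jog.py 'ROWS' [FORCE]. ROWS is rows parted by semicolons, their numbers by spaces, 1 to 20 of them, each of 7 numbers: the finger opening in m, then dx, dy, dz in m, then a rotation vector rx, ry, rz in rad; each row is the pose to reach, as a shift and turn from the pose commanded when the command began, along the tool's axes at that moment; what a row does not reach only later rows make up. A row lasts 1/8 s, in which the tool goes at most 0.0625 m and 0.188 rad, less where a joint would pass 70% of its speed; a pose out of reach is approached as far as the arm can. The fingers move at their own pace and stop on an object; FORCE is the grip in N (left out, the last holds). Time passes only in rows, so rows that do not move let the fingers close. It prints the time, the measured TCP pose, the force, the opening and the grip force at its end.
- robot.sense(): the state, without advancing time (a new reading comes with each control period).
- robot.snapshot(name): name is "scene" or "top" or "wrist"; returns a dict with "color" (400x640x3 uint8, blue, green, red), "fx", "fy", "cx", "cy" (pixels), "extrinsics" (4x4, takes a point from camera to world coordinates); the wrist camera has in their place "T_tool_cam" (4x4, takes a point from camera to tool coordinates, whose origin is the TCP and whose axes are the flange's). Camera axes: x right, y down, z forward; pixel columns grow to the right and rows downward; lengths in m; the calibration is good to about 2 mm. A picture is of the moment at which its call begins: read the wrist's pose just before it. There is no depth.
- robot.close_job(): hands the job in; it is judged then, once.
The state is a dict: "clock": time; "qpos": joint angles; "qvel": joint speeds; "joint_torque": joint torques, N m; "tool_pos": TCP position; "orientation": TCP orientation; "ft_force": force on the tool from outside, world axes, zero at the start; "torque": the same for the moment, N m; "width": finger opening in m; "grasp_force": force on a finger pad.
Only numpy, scipy, OpenCV 4.12 (cv2) and the standard library are available. Lean on these libraries where they do the work, as an engineer would, in place of code of your own. Each camera call takes 0.05 s, during which the arm holds its last target. There are 200 camera calls.

## Working session

There is one attempt and no reset: what is moved stays moved. The work goes in short steps, Python scripts to look and compute and a shell command to move; the robot and the scene stay as the last step left them, time stands still between calls to the robot, and variables do not carry over. Pictures are saved under pics/ and viewed, at most 13 in all, crops included, and the job is handed in when it is done.

```bash
ls; mkdir -p pics
python3 - <<'E'
from station import robot
import cv2,numpy as np
s=robot.sense(); print(s, robot.grasp_offset)
for n in("scene","top"):
    d=robot.snapshot(n); cv2.imwrite(f"pics/{n}0.png",d["color"]); print(n,d["fx"],d["fy"],d["cx"],d["cy"],d["extrinsics"].tolist() if hasattr(d["extrinsics"],'tolist') else d["extrinsics"])
a=np.vstack([cv2.imread("pics/scene0.png"),cv2.imread("pics/top0.png")])
E
```

```text
jog.py
pics
station.py
{'clock': 0.0, 'qpos': array([-1.41010653e+00,  1.59042683e-01,  1.59825463e+00, -1.12685940e-05,
        1.38617353e+00, -2.10118271e-01]), 'qvel': array([-0.0003405 , -0.00114728, -0.00122472, -0.00085893, -0.00059003,
       -0.00032957]), 'joint_torque': array([ 1.38760563e-03, -3.95993149e+01, -3.31437564e+01, -1.02675364e-05,
        8.34953767e-03,  4.17766455e-05]), 'tool_pos': array([ 0.2082309 , -0.53532579,  0.23030925]), 'orientation': array([[ 9.32034138e-01,  3.62370348e-01, -3.11442006e-04],
       [ 3.62370281e-01, -9.32032375e-01,  1.85221390e-03],
       [ 3.80913361e-04, -1.83918391e-03, -9.99998236e-01]]), 'ft_force': array([-0.38746174,  0.2038444 ,  0.56059415]), 'torque': array([-0.03944707,  0.0002088 , -0.043902  ]), 'grasp_force': 0.0, 'width': 0.0853279005357388} 0.0187
scene 453.5799027509563 453.5799027509563 318.4352910154138 196.55457826339259 [[0.46080872294359476, -0.7816974354044468, 0.4202433108821652, 0.14273729161923537], [-0.8874856925700602, -0.4032286758787913, 0.22310486420622325, -0.08918514979467358], [-0.004946346382327331, -0.4757685933635674, -0.8795565810260978, 1.1148884729396382], [0.0, 0.0, 0.0, 1.0]]
top 471.2520589143351 471.2520589143351 315.5133290658756 198.1344374937232 [[-0.018061766879902127, -0.9768866733378581, 0.21299342720391368, 0.3300968470922885], [-0.999827128535668, 0.018587519600611658, 0.00046600345247032975, 0.16758902410267637], [-0.004414252065401913, -0.21294818987253608, -0.9770535209540536, 1.4491023254394189], [0.0, 0.0, 0.0, 1.0]]
```

View pics/top0.png

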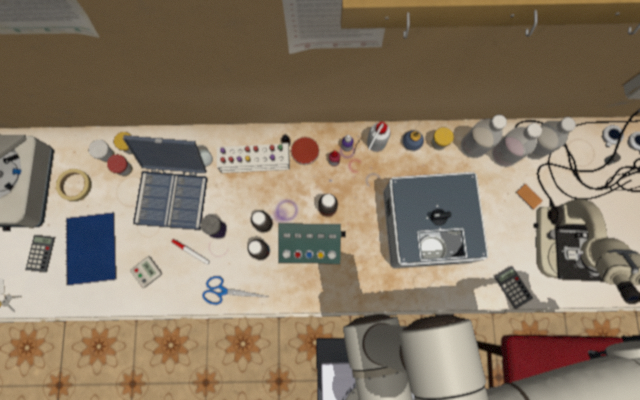

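View pics/scene0.png

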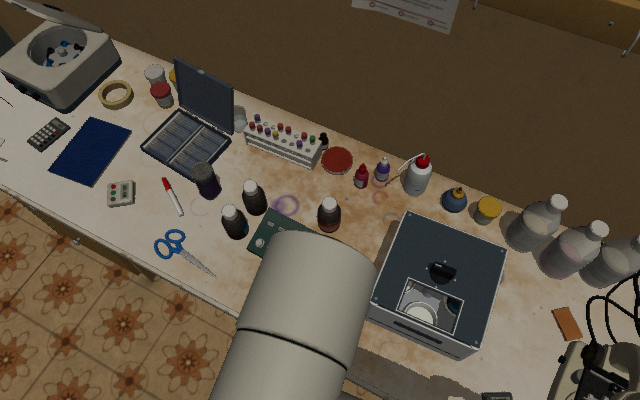

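Run:
```python
import cv2,numpy as np
s=cv2.imread("pics/scene0.png");t=cv2.imread("pics/top0.png")
r=lambda im,x,y,w,h,W,H:cv2.resize(im[y:y+h,x:x+w],(W,H),interpolation=cv2.INTER_CUBIC)
a=np.vstack([np.hstack([r(s,200,170,160,120,400,300),r(s,360,200,160,120,400,300)]),np.hstack([r(t,240,180,120,90,400,300),r(t,380,170,120,90,400,300)])])
cv2.imwrite("pics/c1.png",a)
```

```text
(no output)
```

View pics/c1.png

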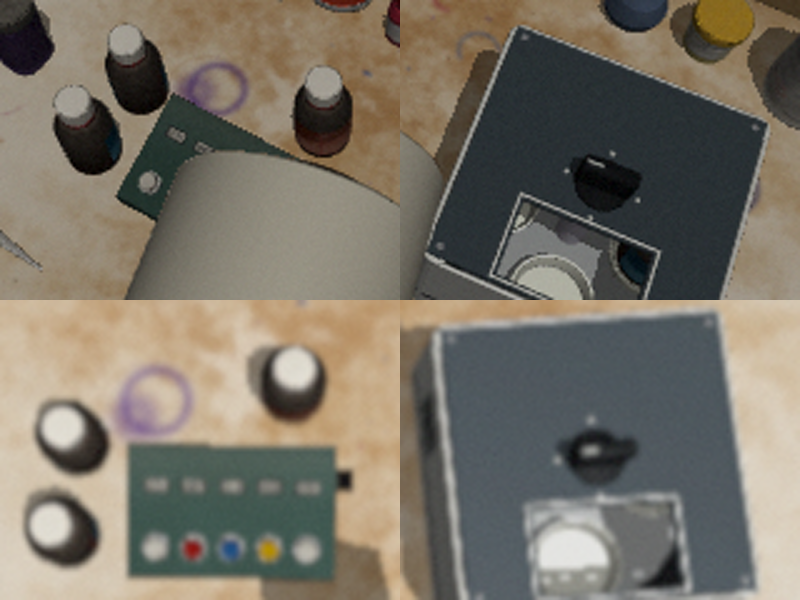

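```bash
cat > h.py <<'E'
from station import robot
import cv2,numpy as np
def cam(n):
    s=robot.sense(); d=robot.snapshot(n)
    if n=="wrist":
        T=np.eye(4);T[:3,:3]=s["orientation"];T[:3,3]=s["tool_pos"];d["E"]=T@np.array(d["T_tool_cam"])
    else: d["E"]=np.array(d["extrinsics"])
    return d
def ray(d,u,v,z):
    r=d["E"][:3,:3]@np.array([(u-d["cx"])/d["fx"],(v-d["cy"])/d["fy"],1]);o=d["E"][:3,3]
    return (o+r*(z-o[2])/r[2])[:2]
def proj(d,p):
    c=np.linalg.inv(d["E"])@np.append(p,1);return np.array([d["fx"]*c[0]/c[2]+d["cx"],d["fy"]*c[1]/c[2]+d["cy"]])
E
python3 - <<'E'
from h import *
for n,P,D in(("top",[(261,217),(257,245),(328,201)],(460,190)),("scene",[(251,188),(230,207),(330,204)],(410,250))):
    d=cam(n);im=d["color"];h=cv2.cvtColor(im,cv2.COLOR_BGR2HSV)
    m=((h[...,2]>150)&(h[...,1]<50)).astype(np.uint8)
    _,L,st,ce=cv2.connectedComponentsWithStats(m)
    for p in P:
        k=[i for i in range(1,len(ce)) if np.hypot(*(ce[i]-p))<10 and st[i,4]>20]
        for i in k: print(n,p,ce[i].round(1),st[i],ray(d,*ce[i],.122).round(4))
    print(h[D[1],D[0]], h[250,425])
    g=cv2.medianBlur(im,3).astype(int);q=((abs(g-g[D[1],D[0]]).max(2))<22).astype(np.uint8)
    _,L,st,ce=cv2.connectedComponentsWithStats(q);i=L[D[1],D[0]];print(st[i])
    c,_=cv2.findContours((L==i).astype(np.uint8),cv2.RETR_CCOMP,cv2.CHAIN_APPROX_NONE)
    for k in c:
        if cv2.contourArea(k)>150:
            a=cv2.approxPolyDP(cv2.convexHull(k),4,True)[:,0]; print(cv2.contourArea(k),[(tuple(x),ray(d,*x,.152).round(4)) for x in a])
E
```

```text
top (261, 217) [258.2 217.6] [252 212  13  13 125] [0.5655 0.333 ]
top (257, 245) [254.5 247. ] [249 241  12  13 127] [0.4817 0.3427]
top (328, 201) [328.1 199.9] [322 194  13  13 130] [0.6134 0.1321]
[99 48 90] [ 24   6 201]
[ 393  175   92   87 5075]
5170.0 [((np.int32(474), np.int32(178)), array([ 0.6628, -0.2828])), ((np.int32(481), np.int32(255)), array([ 0.4447, -0.2824])), ((np.int32(413), np.int32(261)), array([ 0.4318, -0.0952])), ((np.int32(401), np.int32(257)), array([ 0.4433, -0.063 ])), ((np.int32(393), np.int32(183)), array([ 0.6526, -0.0522]))]
298.5 [((np.int32(427), np.int32(213)), array([ 0.5644, -0.1426])), ((np.int32(442), np.int32(208)), array([ 0.5778, -0.1855])), ((np.int32(451), np.int32(216)), array([ 0.5547, -0.2089])), ((np.int32(435), np.int32(225)), array([ 0.5301, -0.1625]))]
scene (251, 188) [249.5 185.5] [244 180  12  12 111] [0.5655 0.3321]
scene (330, 204) [328.8 202.4] [322 197  14  12 126] [0.6144 0.1323]
[94 39 52] [101  53  53]
[ 371  211  135  137 9224]
11177.0 [((np.int32(408), np.int32(211)), array([ 0.6656, -0.0515])), ((np.int32(505), np.int
[... 152 characters left out ...]
616]))]
270.5 [((np.int32(444), np.int32(295)), array([ 0.5127, -0.1969])), ((np.int32(460), np.int32(301)), array([ 0.516 , -0.2318])), ((np.int32(452), np.int32(322)), array([ 0.4658, -0.2316]))]
1359.0 [((np.int32(408), np.int32(276)), array([ 0.5167, -0.1119])), ((np.int32(441), np.int32(299)), array([ 0.5015, -0.1942])), ((np.int32(438), np.int32(329)), array([ 0.4387, -0.2106])), ((np.int32(394), np.int32(309)), array([ 0.4352, -0.113 ]))]
482.5 [((np.int32(425), np.int32(267)), array([ 0.5534, -0.1376])), ((np.int32(441), np.int32(262)), array([ 0.5808, -0.1651])), ((np.int32(456), np.int32(274)), array([ 0.5695, -0.2042])), ((np.int32(440), np.int32(285)), array([ 0.5297, -0.1815]))]
```

```bash
cat >> h.py <<'E'
def rel(x,y,z,ang):
    "tool-axes delta to TCP (x,y,z), pointing down, tool y at world angle ang"
    s=robot.sense();R=s["orientation"];a=ang
    yv=np.array([np.cos(a),np.sin(a),0]);zv=np.array([0,0,-1.]);G=np.c_[np.cross(yv,zv),yv,zv]
    from scipy.spatial.transform import Rotation as Q
    print("rel",(R.T@(np.array([x,y,z])-s["tool_pos"])).round(4),Q.from_matrix(R.T@G).as_rotvec().round(4),"q",s["qpos"].round(2),"t",s["clock"])
E
python3 - <<'E'
from h import *
d=cam("wrist");print(np.array(d["T_tool_cam"]).round(3),d["fx"])
rel(.42,-.177,.42,np.radians(-87.25))
E
```

```text
[[-0.    -0.965 -0.261  0.065]
 [ 1.    -0.    -0.001  0.   ]
 [ 0.001 -0.261  0.965 -0.142]
 [ 0.     0.     0.     1.   ]] 307.5764309994303
rel [ 0.3273 -0.2577 -0.1889] [-9.000e-04 -1.000e-04  3.228e-01] q [-1.41  0.16  1.6   0.    1.39 -0.21] t 0.25
```

```bash
R="0.38 -0.237 -0.19 0 0 0.323"; python3 jog.py '0.085 0.38 -0.237 -0.19 0 0 0.323;0.085 0.38 -0.237 -0.19 0 0 0.323;0.085 0.38 -0.237 -0.19 0 0 0.323;0.085 0.38 -0.237 -0.19 0 0 0.323;0.085 0.38 -0.237 -0.19 0 0 0.323;0.085 0.38 -0.237 -0.19 0 0 0.323;0.085 0.38 -0.237 -0.19 0 0 0.323;0.085 0.38 -0.237 -0.19 0 0 0.323;0.085 0.38 -0.237 -0.19 0 0 0.323;0.085 0.38 -0.237 -0.19 0 0 0.323;0.085 0.38 -0.237 -0.19 0 0 0.323' 40
python3 - <<'E'
from h import *
d=cam("wrist");cv2.imwrite("pics/w1.png",d["color"]);np.save("w1.npy",d,allow_pickle=True)
for p in((.5537,-.173,.193),(.4778,-.1767,.152),(.4778,-.1767,.02)):print(proj(d,p))
E
```

```text
clock: 1.62
tool_pos: [0.4759, -0.1782, 0.4204]
orientation: [[0.999, 0.046, -0.001], [0.046, -0.999, 0.001], [-0.001, -0.001, -1.0]]
ft_force: [-0.6, -0.1, -0.9]
width: 0.0852
grasp_force: 0.0
[318.3384806  108.57555393]
[318.78941105 168.89692407]
[319.18723823 157.33567518]
```

View pics/w1.png

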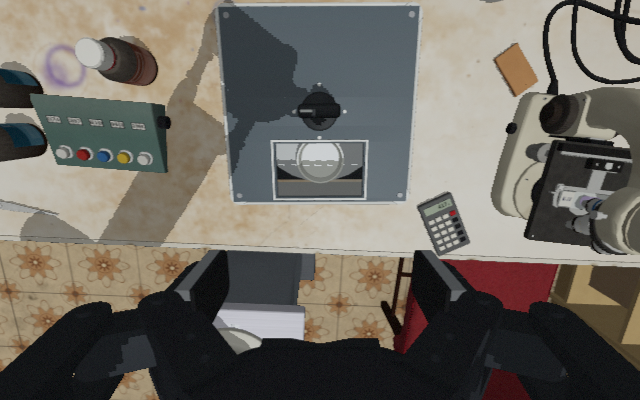

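Run:
```python
from h import *
d=np.load("w1.npy",allow_pickle=True).item()
g=cv2.cvtColor(d["color"],cv2.COLOR_BGR2GRAY)
def edge(p0,p1,n=(0,0)):
    # brightest line near segment p0-p1
    p0,p1=np.array(p0,float),np.array(p1,float);t=p1-p0;nn=np.array([-t[1],t[0]])/np.hypot(*t);pts=[]
    for a in np.linspace(.15,.85,25):
        c=p0+a*t;ks=np.arange(-4,4.1,.5)
        v=cv2.remap(g,*[np.float32([c[i]+ks*nn[i]]) for i in(0,1)],cv2.INTER_LINEAR)[0];pts.append(c+ks[v.argmax()]*nn)
    return cv2.fitLine(np.float32(pts),cv2.DIST_HUBER,0,.01,.01).ravel()
def X(a,b):
    s=np.linalg.solve(np.c_[a[:2],-b[:2]],b[2:]-a[2:]);return a[2:]+s[0]*a[:2]
for q in([(271,141),(367,141),(368,199),(273,199)],[(218,5),(420,5),(409,202),(233,202)]):
    e=[edge(q[i],q[(i+1)%4]) for i in range(4)];c=[X(e[i-1],e[i]) for i in range(4)]
    w=np.array([ray(d,*k,.152) for k in c]);print(np.round(c,1).tolist(),w.round(4).tolist(),w.mean(0).round(4))
    print([np.hypot(*(w[i]-w[i-1])).round(4) for i in range(4)],[np.degrees(np.arctan2(*(w[i]-w[i-1])[::-1])).round(2) for i in range(4)])
print(ray(d,319,103,.193))
rel(.5655,.3326,.30,np.radians(-87.25));rel(.4817,.3427,.30,np.radians(-87.25))
```

```text
[[271.5, 142.10000610351562], [366.6000061035156, 139.6999969482422], [364.6000061035156, 199.0], [273.5, 199.0]] [[0.5103, -0.1132], [0.519, -0.2375], [0.4391, -0.2416], [0.4333, -0.1162]] [ 0.4754 -0.1771]
[np.float64(0.0771), np.float64(0.1247), np.float64(0.08), np.float64(0.1255)] [np.float64(2.26), np.float64(-85.99), np.float64(-177.1), np.float64(92.64)]
[[214.6999969482422, 4.0], [420.0, 4.0], [414.6000061035156, 200.3000030517578], [228.60000610351562, 198.8000030517578]] [[0.667, -0.0457], [0.6779, -0.2868], [0.4404, -0.3105], [0.4307, -0.0545]] [ 0.554  -0.1744]
[np.float64(0.2365), np.float64(0.2413), np.float64(0.2386), np.float64(0.2562)] [np.float64(2.11), np.float64(-87.41), np.float64(-174.31), np.float64(92.18)]
[ 0.55982172 -0.17348515]
rel [ 0.1131 -0.5061  0.1207] [-0.0007  0.0013 -0.0021] q [-0.6  -0.07  1.46 -0.    1.75  0.93] t 1.675
rel [ 0.0298 -0.52    0.1208] [-0.0007  0.0013 -0.0021] q [-0.6  -0.07  1.46 -0.    1.75  0.93] t 1.675
```

```bash
python3 jog.py '0.085 0.03 -0.52 0.1 0 0 0;0.085 0.03 -0.52 0.1 0 0 0;0.085 0.03 -0.52 0.1 0 0 0;0.085 0.03 -0.52 0.1 0 0 0;0.085 0.03 -0.52 0.1 0 0 0;0.085 0.03 -0.52 0.1 0 0 0;0.085 0.03 -0.52 0.1 0 0 0;0.085 0.03 -0.52 0.1 0 0 0;0.085 0.03 -0.52 0.1 0 0 0;0.085 0.03 -0.52 0.1 0 0 0;0.085 0.03 -0.52 0.1 0 0 0;0.085 0.03 -0.52 0.1 0 0 0'
python3 - <<'E'
from h import *
d=cam("wrist");cv2.imwrite("pics/w2.png",d["color"])
for p in((.5655,.3326,.122),(.4817,.3427,.122)):print(proj(d,p))
h=cv2.cvtColor(d["color"],cv2.COLOR_BGR2HSV);m=((h[...,2]>150)&(h[...,1]<40)).astype(np.uint8)
_,L,st,ce=cv2.connectedComponentsWithStats(m)
for i in range(1,len(ce)):
    if st[i,4]>200: print(st[i],ce[i].round(1),ray(d,*ce[i],.122).round(4))
rel(.4817,.3427,.22,np.radians(-87.25))
E
```

```text
clock: 3.18
tool_pos: [0.4823, 0.3421, 0.3218]
orientation: [[0.999, 0.046, 0.001], [0.046, -0.999, 0.0], [0.001, -0.0, -1.0]]
ft_force: [-0.1, -0.7, 1.4]
width: 0.085
grasp_force: 0.0
[332.11907056 103.47873998]
[319.05371089 180.90331902]
[    0     0   284   276 36785] [113.4 178.1] [0.4743 0.5744]
[ 37   0  11  86 443] [42.1 42.5] [0.6107 0.6285]
[118   0   4  97 215] [119.2  47.6] [0.6096 0.5512]
[183   0   7  96 283] [185.8  45.6] [0.6144 0.4836]
[ 198    0   61   34 1129] [221.2  11.2] [0.647  0.4467]
[ 279   12  141  104 3426] [343.3  67.3] [0.6014 0.3231]
[ 413   12   57  102 1933] [438.1  61.5] [0.6113 0.2265]
[514  46  35  39 989] [530.8  64.9] [0.6124 0.131 ]
[366  59  36  39 864] [385.2  76.9] [0.5942 0.2791]
[566  62  16  24 261] [574.6  72.1] [0.6076 0.0844]
[317  87  32  20 279] [334.8  95.6] [0.5735 0.3302]
[ 246  106   53   37 1193] [270.5 122.6] [0.5429 0.3978]
[ 315  113   96  172 4263] [359.7 204.9] [0.4558 0.2946]
[509 151  37  36 419] [526.  170.1] [0.5045 0.1121]
[220 214  23  13 228] [230.9 219.7] [0.431  0.4435]
[ 228  235   74   46 2122] [265.4 261.9] [0.3789 0.4033]
[ 471  234  169   61 3362] [589.4 274.6] [0.3802 0.0061]
[214 238  28  16 256] [227.6 245.2] [0.3987 0.4484]
rel [-0.0006 -0.0004  0.1019] [-0.0002 -0.0008 -0.0021] q [ 0.41  0.16  1.42 -0.    1.56  1.94] t 3.225
```

View pics/w2.png

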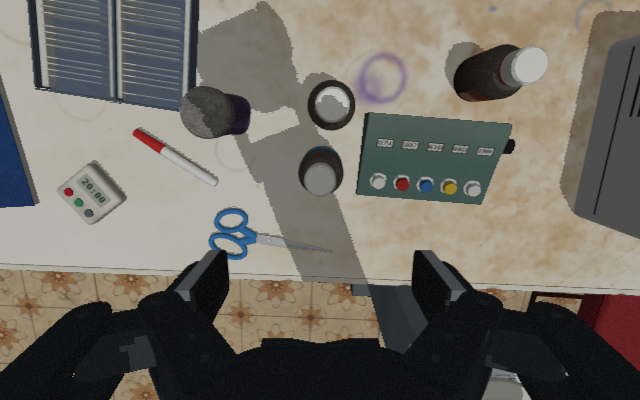

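```bash
python3 jog.py '0.075 0 0.001 0.06 0 0 0;0.075 0 0.001 0.12 0 0 0;0.075 0 0.001 0.17 0 0 0;0.075 0 0.001 0.2 0 0 0;0.075 0 0.001 0.22 0 0 0;0.075 0 0.001 0.232 0 0 0;0.075 0 0.001 0.232 0 0 0;0.03 0 0.001 0.232 0 0 0;0.03 0 0.001 0.232 0 0 0;0.03 0 0.001 0.232 0 0 0;0.03 0 0.001 0.232 0 0 0' 50
```

```text
clock: 4.6
tool_pos: [0.4827, 0.3428, 0.0907]
orientation: [[0.999, 0.048, 0.002], [0.048, -0.999, 0.001], [0.002, -0.0, -1.0]]
ft_force: [-0.5, -2.3, 6.0]
width: 0.0357
grasp_force: 49.8
```

```bash
python3 jog.py '0.03 0 0 -0.05 0 0 0;0.03 0 0 -0.1 0 0 0;0.03 0 0 -0.15 0 0 0;0.03 0 0.02 -0.2 0 0 0;0.03 -0.005 0.07 -0.22 0 0 0;0.03 -0.03 0.519 -0.22 0 0 0;0.03 -0.03 0.519 -0.22 0 0 0;0.03 -0.03 0.519 -0.22 0 0 0;0.03 -0.03 0.519 -0.22 0 0 0;0.03 -0.03 0.519 -0.22 0 0 0;0.03 -0.03 0.519 -0.22 0 0 0;0.03 -0.03 0.519 -0.22 0 0 0;0.03 -0.03 0.519 -0.22 0 0 0;0.03 -0.03 0.519 -0.22 0 0 0;0.03 -0.03 0.519 -0.22 0 0 0;0.03 -0.03 0.519 -0.22 0 0 0'
python3 - <<'E'
from h import *
d=cam("wrist");a=d["color"];c=cam("scene")["color"][180:360,330:530]
cv2.imwrite("pics/w3.png",a);cv2.imwrite("pics/c3.png",np.hstack([a[:,160:480],cv2.resize(c,(444,400),interpolation=cv2.INTER_CUBIC)]))
rel(.4765,-.177,.311,np.radians(-87.25))
E
```

```text
clock: 6.6
tool_pos: [0.4769, -0.1758, 0.3094]
orientation: [[0.999, 0.05, 0.0], [0.05, -0.999, 0.0], [0.0, -0.0, -1.0]]
ft_force: [-0.3, 0.0, -2.2]
width: 0.0359
grasp_force: 51.6
rel [-0.0003  0.0007 -0.0016] [ 0.0001 -0.0002  0.0015] q [-0.59 -0.06  1.67  0.    1.53  0.93] t 6.7
```

View pics/c3.png

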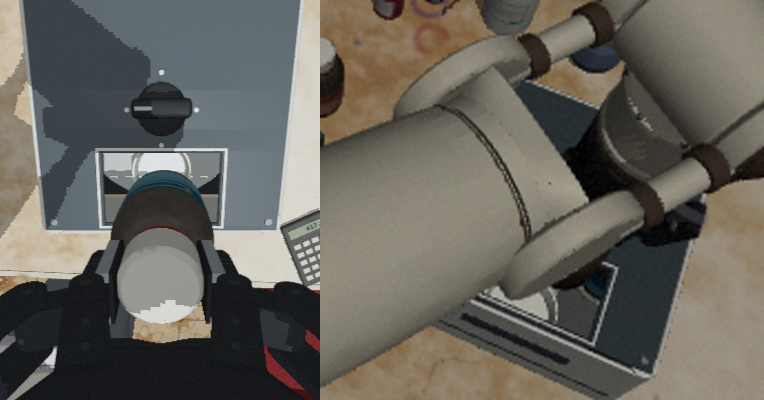

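Run:
```python
from h import *
d=cam("wrist");s=robot.sense()
P=[(256,150),(387,150),(381,228),(263,228)]
w=np.array([ray(d,*p,.152) for p in P]);print(w.round(4),w.mean(0));print(ray(d,320.5,101,.193))
g=cv2.cvtColor(d["color"],cv2.COLOR_BGR2GRAY)
for r in(165,180,195): 
  row=g[r,250:395].astype(int); k=np.where(row>190)[0]+250; print(r,k[:8],k[-8:],[ray(d,x,r,.152)[1].round(4) for x in(k[0],k[-1])])
for c in(275,365):
  col=g[140:240,c].astype(int);k=np.where(col>190)[0]+140;print(c,k[:6],k[-6:],[ray(d,c,x,.152)[0].round(4) for x in(k[0],k[-1])])
```

```text
[[ 0.5115 -0.1133]
 [ 0.5177 -0.2394]
 [ 0.4381 -0.2417]
 [ 0.4321 -0.1201]] [ 0.47484719 -0.17861748]
[ 0.55696294 -0.17324434]
165 [256 257 265 266 267 268 269 270] [340 341 342 343 344 349 384 385] [np.float64(-0.1132), np.float64(-0.239)]
180 [257 258 383 384] [257 258 383 384] [np.float64(-0.1141), np.float64(-0.2395)]
195 [258 259 382 383] [258 259 382 383] [np.float64(-0.1151), np.float64(-0.2401)]
275 [153 154 155 156 157 158] [165 166 167 168 169 176] [np.float64(0.5095), np.float64(0.487)]
365 [148 149 150 176] [148 149 150 176] [np.float64(0.5185), np.float64(0.4914)]
```

```bash
python3 jog.py '0.03 -0.001 0.001 0.03 0 0 0;0.03 -0.001 0.001 0.055 0 0 0;0.03 -0.001 0.001 0.075 0 0 0;0.03 -0.001 0.001 0.095 0 0 0'; python3 jog.py '0.03 0 0 0.025 0 0 0;0.03 0 0 0.05 0 0 0;0.03 0 0 0.07 0 0 0;0.03 0 0 0.085 0 0 0;0.03 0 0 0.095 0 0 0'; python3 jog.py '0.03 0 0 0.004 0 0 0;0.03 0 0 0.006 0 0 0;0.03 0 0 0.006 0 0 0'
```

```text
clock: 7.25
tool_pos: [0.4757, -0.178, 0.2137]
orientation: [[0.999, 0.048, 0.0], [0.048, -0.999, -0.0], [0.0, 0.0, -1.0]]
ft_force: [0.5, 0.3, -2.6]
width: 0.0358
grasp_force: 51.7
clock: 7.88
tool_pos: [0.4757, -0.1782, 0.1187]
orientation: [[0.999, 0.048, -0.0], [0.048, -0.999, 0.0], [-0.0, -0.0, -1.0]]
ft_force: [-0.3, -0.2, -2.5]
width: 0.0363
grasp_force: 51.7
clock: 8.25
tool_pos: [0.476, -0.1786, 0.1137]
orientation: [[0.999, 0.048, 0.001], [0.048, -0.999, -0.001], [0.001, 0.001, -1.0]]
ft_force: [-1.4, -0.7, -2.7]
width: 0.0356
grasp_force: 51.7
```

```bash
python3 jog.py '0.03 0 0 0.002 0 0 0;0.03 0 0 0.002 0 0 0'; python3 jog.py '0.03 0 0 0.001 0 0 0;0.03 0 0 0.001 0 0 0'; python3 jog.py '0.03 0 0 0.001 0 0 0;0.03 0 0 0.001 0 0 0'
```

```text
clock: 8.5
tool_pos: [0.4757, -0.1784, 0.1114]
orientation: [[0.999, 0.048, 0.0], [0.048, -0.999, -0.0], [0.0, 0.0, -1.0]]
ft_force: [0.1, -0.4, -2.4]
width: 0.0357
grasp_force: 51.7
clock: 8.75
tool_pos: [0.4759, -0.1786, 0.1108]
orientation: [[0.999, 0.048, 0.001], [0.048, -0.999, -0.0], [0.001, 0.0, -1.0]]
ft_force: [-1.3, 0.8, 0.9]
width: 0.0355
grasp_force: 51.9
clock: 9.0
tool_pos: [0.4764, -0.1789, 0.1108]
orientation: [[0.999, 0.048, 0.001], [0.048, -0.999, -0.001], [0.001, 0.001, -1.0]]
ft_force: [-2.1, 0.6, 6.8]
width: 0.0358
grasp_force: 52.5
```

```bash
python3 jog.py '0.055 0 0 -0.001 0 0 0;0.055 0 0 -0.001 0 0 0;0.055 0 0 -0.001 0 0 0'; python3 jog.py '0.055 0 0 -0.03 0 0 0;0.055 0 0 -0.08 0 0 0;0.055 0 0 -0.13 0 0 0;0.055 0 0 -0.13 0 0 0'
python3 - <<'E'
from h import *
d=cam("wrist");np.save("w4.npy",d,allow_pickle=True)
t=cam("top")["color"][160:280,370:500];s=cam("scene")["color"][190:360,350:520]
cv2.imwrite("pics/c4.png",np.hstack([d["color"][:,160:480],cv2.resize(s,(400,400),interpolation=cv2.INTER_CUBIC)]))
rel(.553,-.1737,.24,np.radians(-177.25))
E
```

```text
clock: 9.38
tool_pos: [0.4756, -0.1783, 0.1102]
orientation: [[0.999, 0.048, -0.0], [0.048, -0.999, 0.0], [-0.0, -0.0, -1.0]]
ft_force: [-0.9, -0.2, -0.0]
width: 0.0552
grasp_force: 0.0
clock: 9.88
tool_pos: [0.478, -0.1799, 0.2452]
orientation: [[0.999, 0.048, 0.008], [0.048, -0.999, -0.005], [0.008, 0.006, -1.0]]
ft_force: [0.4, -1.3, 0.1]
width: 0.055
grasp_force: 0.0
rel [ 0.078  -0.0006 -0.001 ] [3.0000e-04 2.2000e-03 1.5706e+00] q [-0.6  -0.02  1.77 -0.    1.39  0.93] t 10.025
```

View pics/c4.png

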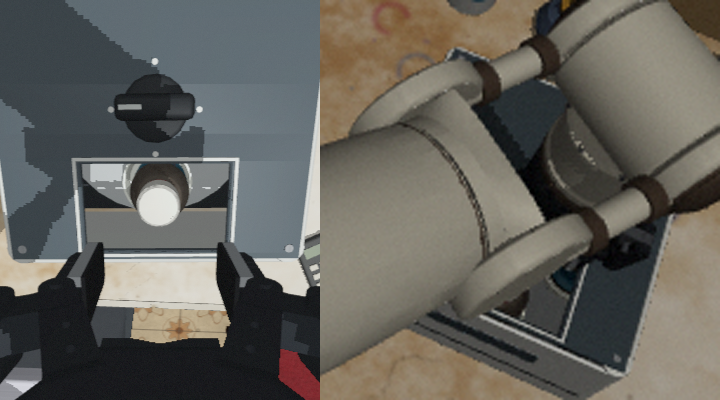

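```bash
python3 jog.py '0.055 0.078 0 0 0 0 1.57;0.055 0.078 0 0 0 0 1.57;0.055 0.078 0 0 0 0 1.57;0.055 0.078 0 0 0 0 1.57;0.055 0.078 0 0 0 0 1.57;0.055 0.078 0 0 0 0 1.57;0.055 0.078 0 0 0 0 1.57;0.055 0.078 0 0 0 0 1.57;0.055 0.078 0 0 0 0 1.57;0.055 0.078 0 0 0 0 1.57;0.055 0.078 0 0 0 0 1.57'
python3 - <<'E'
from h import *
d=cam("wrist");np.save("w5.npy",d,allow_pickle=True);cv2.imwrite("pics/w5.png",d["color"])
print(proj(d,(.553,-.1737,.193)),proj(d,(.553,-.1737,.157)))
rel(.553,-.1737,.163,np.radians(-177.25))
E
```

```text
clock: 11.4
tool_pos: [0.5531, -0.1744, 0.2391]
orientation: [[0.05, -0.999, -0.002], [-0.999, -0.05, 0.001], [-0.001, 0.002, -1.0]]
ft_force: [-1.3, -0.9, -0.2]
width: 0.0553
grasp_force: 0.0
[318.8270827  227.69733005] [318.92664937 211.6550436 ]
rel [-0.0007  0.0001  0.0764] [0.0012 0.0008 0.0016] q [-0.51  0.17  1.57  0.    1.4   2.58] t 11.45
```

View pics/w5.png

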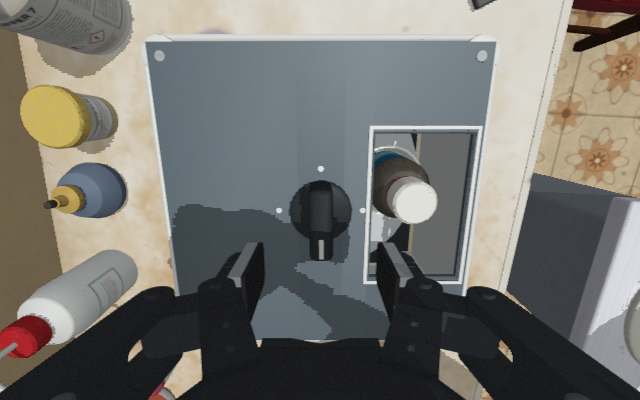

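```bash
python3 jog.py '0.055 0 0 0.04 0 0 0;0.055 0 0 0.065 0 0 0;0.055 0 0 0.076 0 0 0;0.055 0 0 0.076 0 0 0;0.01 0 0 0.076 0 0 0;0.01 0 0 0.076 0 0 0;0.01 0 0 0.076 0 0 0;0.01 0 0 0.076 0 0 0' 40
python3 jog.py '0.01 0 0 0 0 0 -0.15;0.01 0 0 0 0 0 -0.3;0.01 0 0 0 0 0 -0.45;0.01 0 0 0 0 0 -0.6;0.01 0 0 0 0 0 -0.75;0.01 0 0 0 0 0 -0.9;0.01 0 0 0 0 0 -1.05;0.01 0 0 0 0 0 -1.2;0.01 0 0 0 0 0 -1.35;0.01 0 0 0 0 0 -1.45;0.01 0 0 0 0 0 -1.53;0.01 0 0 0 0 0 -1.57;0.01 0 0 0 0 0 -1.57;0.01 0 0 0 0 0 -1.57'
```

```text
clock: 12.45
tool_pos: [0.5526, -0.1751, 0.1658]
orientation: [[0.049, -0.999, -0.002], [-0.999, -0.049, -0.001], [0.001, 0.002, -1.0]]
ft_force: [-8.1, 0.2, 7.4]
width: 0.0152
grasp_force: 42.3
clock: 14.2
tool_pos: [0.5546, -0.173, 0.1658]
orientation: [[0.999, 0.049, 0.002], [0.049, -0.999, 0.002], [0.002, -0.002, -1.0]]
ft_force: [0.5, 7.4, 4.4]
width: 0.0155
grasp_force: 42.0
```

```bash
python3 jog.py '0.055 0 0 0 0 0 0;0.055 0 0 0 0 0 0;0.055 0 0 0 0 0 0;0.055 0 0 -0.05 0 0 0;0.055 -0.04 0 -0.1 0 0 0;0.055 -0.08 0 -0.15 0 0 0;0.055 -0.08 0 -0.15 0 0 0;0.055 -0.08 0 -0.15 0 0 0'
python3 - <<'E'
from h import *
d=cam("wrist");np.save("w6.npy",d,allow_pickle=True);cv2.imwrite("pics/w6.png",d["color"])
rel(.566,.3323,.30,np.radians(-87.25))
E
```

```text
clock: 15.2
tool_pos: [0.4736, -0.1786, 0.314]
orientation: [[0.999, 0.047, 0.0], [0.047, -0.999, 0.0], [0.0, -0.0, -1.0]]
ft_force: [0.0, -0.2, -1.3]
width: 0.055
grasp_force: 0.0
rel [ 0.1167 -0.5056  0.0134] [-0.0014  0.0016 -0.0003] q [-0.6  -0.07  1.67  0.    1.54  0.92] t 15.25
```

View pics/w6.png

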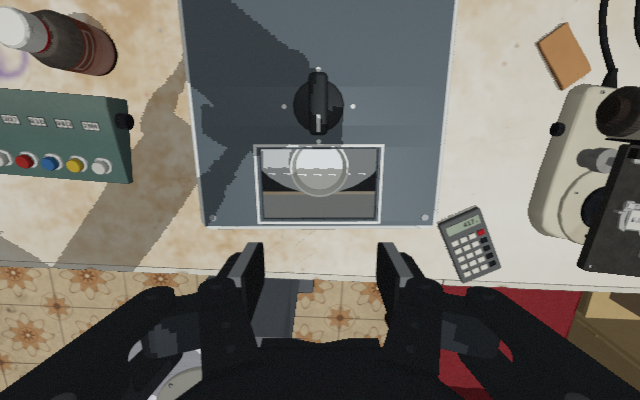

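```bash
python3 jog.py '0.075 0.117 -0.506 0 0 0 0;0.075 0.117 -0.506 0 0 0 0;0.075 0.117 -0.506 0 0 0 0;0.075 0.117 -0.506 0 0 0 0;0.075 0.117 -0.506 0 0 0 0;0.075 0.117 -0.506 0 0 0 0;0.075 0.117 -0.506 0 0 0 0;0.075 0.117 -0.506 0 0 0 0;0.075 0.117 -0.506 0 0 0 0;0.075 0.117 -0.506 0 0 0 0;0.075 0.117 -0.506 0 0 0 0;0.075 0.117 -0.506 0 0 0 0'
python3 - <<'E'
from h import *
d=cam("wrist");im=d["color"];p=proj(d,(.5655,.3326,.122));print(p)
x,y=p.astype(int);c=im[y-60:y+60,x-80:x+80]
cv2.circle(c,(80,60),2,(0,0,255),-1);cv2.imwrite("pics/c7.png",cv2.resize(c,(640,480)))
rel(.5655,.3325,.092,np.radians(-87.25))
E
```

```text
clock: 16.75
tool_pos: [0.5665, 0.3314, 0.3141]
orientation: [[0.999, 0.046, -0.0], [0.046, -0.999, -0.0], [-0.0, 0.0, -1.0]]
ft_force: [0.3, 0.1, 0.3]
width: 0.0752
grasp_force: 0.0
[318.36193196 182.33153449]
rel [-0.001  -0.0011  0.2223] [ 0.0002  0.0001 -0.0017] q [ 0.35  0.33  1.23 -0.    1.58  1.87] t 16.8
```

View pics/c7.png

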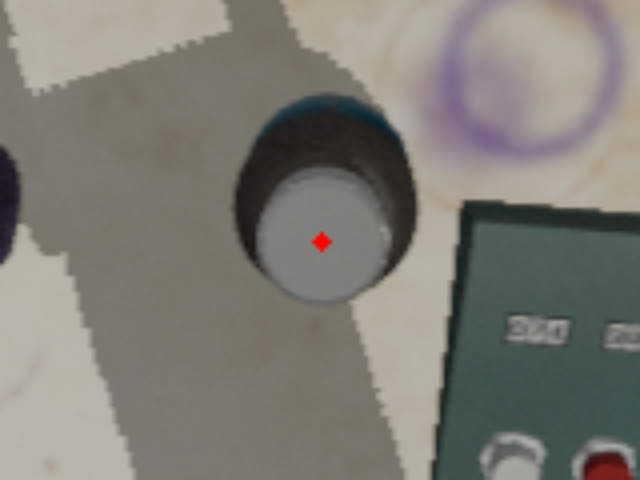

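```bash
python3 jog.py '0.075 0 0 0.06 0 0 0;0.075 0 0 0.12 0 0 0;0.075 0 0 0.165 0 0 0;0.075 0 0 0.195 0 0 0;0.075 0 0 0.212 0 0 0;0.075 0 0 0.22 0 0 0;0.075 0 0 0.22 0 0 0;0.03 0 0 0.22 0 0 0;0.03 0 0 0.22 0 0 0;0.03 0 0 0.22 0 0 0;0.03 0 0 0.22 0 0 0' 50
python3 - <<'E'
from h import *
rel(.4756,-.1782,.314,np.radians(-87.25))
E
```

```text
clock: 18.18
tool_pos: [0.5673, 0.3329, 0.0957]
orientation: [[0.999, 0.048, 0.002], [0.048, -0.999, 0.001], [0.002, -0.001, -1.0]]
ft_force: [1.6, -1.5, 6.4]
width: 0.0355
grasp_force: 50.3
rel [-0.1155  0.506  -0.2188] [-0.0006 -0.0024 -0.0001] q [ 0.35  0.49  1.46 -0.    1.19  1.87] t 18.175
```

```bash
python3 jog.py '0.03 0 0 -0.05 0 0 0;0.03 0 0 -0.1 0 0 0;0.03 0 0 -0.15 0 0 0;0.03 0 0.02 -0.2 0 0 0;0.03 -0.02 0.07 -0.219 0 0 0;0.03 -0.115 0.506 -0.219 0 0 0;0.03 -0.115 0.506 -0.219 0 0 0;0.03 -0.115 0.506 -0.219 0 0 0;0.03 -0.115 0.506 -0.219 0 0 0;0.03 -0.115 0.506 -0.219 0 0 0;0.03 -0.115 0.506 -0.219 0 0 0;0.03 -0.115 0.506 -0.219 0 0 0;0.03 -0.115 0.506 -0.219 0 0 0;0.03 -0.115 0.506 -0.219 0 0 0;0.03 -0.115 0.506 -0.219 0 0 0;0.03 -0.115 0.506 -0.219 0 0 0;0.03 -0.115 0.506 -0.219 0 0 0'
python3 - <<'E'
from h import *
rel(.4762,-.1782,.1157,np.radians(-87.25))
E
```

```text
clock: 20.3
tool_pos: [0.4759, -0.1775, 0.3134]
orientation: [[0.999, 0.049, 0.0], [0.049, -0.999, -0.0], [0.0, 0.0, -1.0]]
ft_force: [-0.0, -0.4, -2.5]
width: 0.0355
grasp_force: 51.6
rel [0.0002 0.0007 0.1977] [ 0.     -0.0001  0.0013] q [-0.6  -0.06  1.66  0.    1.54  0.93] t 20.3
```

```bash
python3 jog.py '0.03 0 0.001 0.03 0 0 0;0.03 0 0.001 0.055 0 0 0;0.03 0 0.001 0.075 0 0 0;0.03 0 0.001 0.095 0 0 0;0.03 0 0.001 0.1 0 0 0'; python3 jog.py '0.03 0 0 0.025 0 0 0;0.03 0 0 0.05 0 0 0;0.03 0 0 0.07 0 0 0;0.03 0 0 0.085 0 0 0;0.03 0 0 0.092 0 0 0;0.03 0 0 0.092 0 0 0'; python3 jog.py '0.03 0 0 0.002 0 0 0;0.03 0 0 0.003 0 0 0;0.03 0 0 0.003 0 0 0'
```

```text
clock: 20.92
tool_pos: [0.475, -0.1785, 0.2119]
orientation: [[0.999, 0.048, -0.002], [0.048, -0.999, 0.002], [-0.002, -0.002, -1.0]]
ft_force: [-0.5, -0.5, -2.8]
width: 0.0355
grasp_force: 51.7
clock: 21.68
tool_pos: [0.4758, -0.1794, 0.1214]
orientation: [[0.999, 0.048, -0.0], [0.048, -0.999, -0.0], [-0.0, 0.0, -1.0]]
ft_force: [-0.5, -0.3, -2.9]
width: 0.0355
grasp_force: 51.7
clock: 22.05
tool_pos: [0.4758, -0.1795, 0.1185]
orientation: [[0.999, 0.048, 0.0], [0.048, -0.999, -0.0], [0.0, 0.0, -1.0]]
ft_force: [-0.2, -0.5, -2.3]
width: 0.0354
grasp_force: 51.7
```

```bash
python3 jog.py '0.03 0 0 0.002 0 0 0;0.03 0 0 0.002 0 0 0'; python3 jog.py '0.03 0 0 0.001 0 0 0;0.03 0 0 0.001 0 0 0'; python3 jog.py '0.03 0 0 0.001 0 0 0;0.03 0 0 0.001 0 0 0'
```

```text
clock: 22.3
tool_pos: [0.4756, -0.1793, 0.1161]
orientation: [[0.999, 0.048, -0.0], [0.048, -0.999, 0.0], [-0.0, -0.0, -1.0]]
ft_force: [-0.5, -0.6, -3.2]
width: 0.0356
grasp_force: 51.7
clock: 22.55
tool_pos: [0.4761, -0.1797, 0.1158]
orientation: [[0.999, 0.048, 0.001], [0.048, -0.999, -0.001], [0.001, 0.001, -1.0]]
ft_force: [-0.7, 0.2, 0.8]
width: 0.0356
grasp_force: 52.0
clock: 22.8
tool_pos: [0.4765, -0.1799, 0.1157]
orientation: [[0.999, 0.048, 0.002], [0.048, -0.999, -0.001], [0.001, 0.001, -1.0]]
ft_force: [-1.4, 1.1, 6.0]
width: 0.0359
grasp_force: 52.5
```

Floor contact; release and retreat, then look.

```bash
python3 jog.py '0.055 0 0 -0.001 0 0 0;0.055 0 0 -0.001 0 0 0;0.055 0 0 -0.001 0 0 0;0.055 0 0 -0.03 0 0 0;0.055 0 0 -0.08 0 0 0;0.055 0 0 -0.14 0 0 0;0.055 0 0 -0.2 0 0 0;0.055 0 0 -0.2 0 0 0;0.055 0 0 -0.2 0 0 0;0.055 0 0 -0.2 0 0 0;0.055 0 0 -0.2 0 0 0'
python3 - <<'E'
from h import *
d=cam("wrist");t=cam("top")["color"][110:280,240:500]
cv2.imwrite("pics/c8.png",np.hstack([d["color"][:,160:480],cv2.resize(t,(480,400))]))
E
```

```text
clock: 24.18
tool_pos: [0.4752, -0.179, 0.3127]
orientation: [[0.999, 0.048, -0.002], [0.048, -0.999, 0.002], [-0.002, -0.002, -1.0]]
ft_force: [0.2, 0.8, 0.2]
width: 0.0548
grasp_force: 0.0
```

View pics/c8.png

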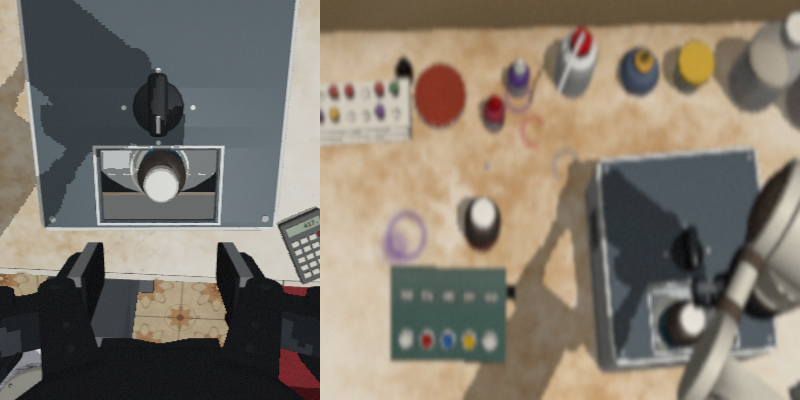

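The second bottle stands upright in its cell, at about (160,185) in the wrist view. The orange bottle stands undisturbed, and the gripper is clear of everything.

```bash
python3 -c "
from station import robot
print(robot.close_job())"
```

```text
the job is handed in; nothing more can be done
None
```

I loaded both blue-labelled spares, one in each of the two empty cells, gently set down and released upright. I handed the job in at about 24 s; it returned no verdict, and I last saw the first spare before the rotor was turned.

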